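Open up the praline print press

ROBOT

A 7-joint arm with a two-finger parallel gripper is mounted at the origin on the work surface. World frame = base frame: x ahead of the robot, y to its left, z up, the work surface at z = 0. Lengths are in m, angles in degrees, forces in N, time in s.
With the tool pointing down it reaches from about 0.4 to 0.85 m from the base axis. Payload 4.5 kg.
Tool frame: the origin (TCP) lies on the centre line of the jaws, within the pads' length; the fingertips stand 11 mm ahead of it and the grasp point (between the pads) lies 8 mm behind it; z points along the fingers, y is the line along which they close (so a half turn about z gives the same grasp; the last joint's range is limited). The gripper opens to 85 mm and grips with 20 to 120 N. Pads are 22 mm wide; open, the fingers measure 114 mm over their backs; the gripper's body (76 mm by 85 mm) begins 54 mm behind the grasp point. The pads swing forward as they close: fully open they stand 13 mm farther back than shut.
Start: joints at [-61.089, 39.483, -11.15, 89.685, 9.013, 51.709, -12.324], TCP at [0.283, 0.557, 0.242] pointing down, gripper open.
Joint ranges: [-172.22, 172.22], [-26.19, 119.32], [-84.43, 86.54], [7.71, 146.69], [-57.33, 237.33], [2.42, 119.75], [-152.13, 152.13]. Speed limits (degrees/s): [147.25, 147.25, 180, 180, 180, 180, 180].

INTERFACE

Orientations are given as [roll, pitch, yaw] about the fixed x, y, z axes, in that order (R = Rz(yaw) Ry(pitch) Rx(roll)).
In Python, from rig import ctrl gives the robot as it stands.
- The arm moves only by the shell command python3 -m pendant 'ROWS'. ROWS is JSON, a list of rows, each a list of 7 numbers: the turn, a rotation vector about the tool's x, y, z in degrees, then the shift along the tool's x, y, z in m, then the opening in per cent of the stroke, from 0 (shut) to 100 (fully open). In form: [[rx, ry, rz, tx, ty, tz, grip], ...]. A call has 1 to 5 rows; each row shifts and turns the commanded pose from where the row before left it, along the tool's axes as they then stand; what a row does not reach is not made up. A row lasts 1/10 s, in which the tool goes at most 50 mm and 8.59 degrees, less where a joint would pass 70% of its speed; a pose out of reach is approached as far as the arm can. A call with a gripper value outside its range is refused whole. The fingers move at their own pace and stop on an object; the grip force is fixed at half the most. Time passes only in rows, so rows that do not move let the fingers close. It gives the time, the measured TCP pose, the force, the opening and the grip force at its end, in the units of the state.
- ctrl.read_state(): the state, without advancing time (a new reading comes with each control period).
- ctrl.read_camera(name): name is "scene" or "top"; returns a dict with "frame" (480x640x3 uint8, blue, green, red), "depth" (480x640 float32, m along the optical axis (not along the pixel's ray), 0 where there is no reading), "camera_matrix" (3x3 intrinsics, pixels), "R" (3x3) and "t" (3): a world point X has camera coordinates R X + t. Camera axes: x right, y down, z forward; pixel columns grow to the right and rows downward; lengths in m; the calibration is good to about 2 mm. A picture is of the moment at which its call begins.
- ctrl.hand_in(): hands the job in; it is judged then, once.
The state is a dict: "time_s": time; "qpos": joint angles; "joint_velocities": joint speeds; "effort": joint torques, N m; "tcp_pos": TCP position; "orientation": TCP orientation; "contact_force": force on the tool from outside, world axes, zero at the start; "torque": the same for the moment, N m; "gripper_width": finger opening in m; "finger_force": force on a finger pad.
Only numpy, scipy, OpenCV 4.12 (cv2) and the standard library are available. Lean on these libraries where they do the work, as an engineer would, in place of code of your own. Each camera call takes 0.05 s, during which the arm holds its last target. There are 200 camera calls.

TASK

The pralines in the press have had their printing: first swing the press's front guard door wide open, about square to the front or further, then raise the red lift lever on the head fully to its upper stop so that the pressing plate lifts off. Leave both that way and do not shift or knock over the sweets and things standing around.

Things in the scene. Friction and masses are not known exactly. Their poses are not given: they have to be found in the camera images.
- press: White print press fixed to the counter, base plate 280 mm deep (its x), 220 wide (its y), 30 thick; origin at the centre of its underside, z up. Its front, with guard door and red lever, looks along its own -x. The head spans heights 180 to 245 mm, is 100 mm wide, its front face 10 mm to -x of the origin. Clear side guards at y = +-105 mm reach up to 120 mm.
- guard_door (a joint): Angle of the guard door, rad: 0 closed, grows as it swings out towards the front, stop at 1.75. It may start a little ajar. The hinge is slightly stiff (about 0.12 N m), the door stays where it is left.
- door_handle (a point): Grip point on the door handle, 145 mm above the counter: 15 mm below the free top end of a blue upright round bar, 14 mm in diameter, 105 mm long; its two stand-offs lie 40 mm and more below this point. The gap between bar and door is 39 mm. Axes turn with the door: -x points out of its outer face, y from the hinge to the free edge, z up.
- door_hinge (a point): Point on the door's upright hinge axis, 145 mm above the counter, at the press's -y side. Door: blue frame, clear pane, 180 mm wide, 12 thick, 120 high, top edge at 155 mm. The handle bar is 158 mm from the hinge along the door's y and 52 mm out along its -x. Seen from above the door opens counter-clockwise.
- lift_lever (a joint): Angle of the red lift lever, rad: 0 fully lowered (sloping 33 degrees down to the front), 1.15 fully raised (33 degrees up), with stops at both. It starts lowered or nearly so, is moderately stiff (about 0.25 N m, 3 N at the grip) and stays where it is left. Raising it lifts the pressing plate under the head by up to 38 mm.
- lever_grip (a point): Grip point in the middle of the lever's red round grip, 18 mm in diameter, 70 mm long along the lever, 85 mm from the pivot. It swings in the upright plane y = 0 of the press, forward (-x) of the pivot, and rises from about 159 to 251 mm above the counter. Its axes equal the press's axes at joint value 0 and turn with the lever.
- lever_pivot (a point): Pivot axis of the lever on the front of the head, 205 mm above the counter; the axis runs along the press's y axis. Axes as the press.
- praline: A loose square printed chocolate, 40 x 40 x 34 mm, standing on the press's base plate behind the door; origin at the centre of its underside. Bystander.
- praline_tray: Gold tray of round pralines, 200 x 140 x 33 mm; origin at the centre of its underside. Bystander.
- truffle_bowl: Blue bowl of truffles, 130 mm wide, 70 mm high; origin at the centre of its underside. Bystander.
- nib_jar: Dark jar with a brass lid, 90 mm wide, 130 mm high; origin at the centre of its underside. Bystander.
- gift_box: Dark brown gift box with gold bands, 150 x 100 x 52 mm; origin at the centre of its underside. Bystander.
- mould: Pale flat chocolate mould, 180 x 110 x 17 mm; origin at the centre of its underside. Bystander.
- palette_knife: Flat metal spatula with a wooden handle, lying flat, about 280 mm long; origin on its underside, near the middle. Bystander.

How it is judged (in metres and radians):
On the way, in this order (a step that is already met when the one before it is completed fails the run):
1. the guard door is open by at least 1.25 rad (72 degrees) (value of joint guard_door above 1.25 rad), for 0.2 s.
2. then the lift lever is raised above 1.0 rad (its stop is at 1.15) (value of joint lift_lever above 1 rad), for 0.2 s.
At the end, for the whole second after the job is handed in: The guard door stands open by at least 1.25 rad and the lift lever is raised above 1.0 rad (upper stop 1.15), both at rest (slower than 0.05 rad/s) (value of joint guard_door above 1.25 rad and value of joint lift_lever above 1 rad and velocity of joint guard_door between -0.05 and 0.05 rad/s and velocity of joint lift_lever between -0.05 and 0.05 rad/s); the robot touches nothing.
It fails at once if a bystander is shifted by more than 30 mm or tipped by more than 0.5 rad (distance of any of praline, praline_tray, truffle_bowl, nib_jar, gift_box, mould, palette_knife from where it was at the start of the episode above 0.03 m or angle between any of praline, praline_tray, truffle_bowl, nib_jar, gift_box, mould, palette_knife's own z axis and vertical above 0.5 rad).
It also fails if it takes over 51 s, if anything falls off the work surface, if the arm or the gripper's body presses on something with over 40 N, if the wrist force passes 120 N, or if a joint passes its speed limit or range.

## Working session

There is one attempt and no reset: what is moved stays moved. The work goes in short steps, Python scripts to look and compute and a shell command to move; the robot and the scene stay as the last step left them, time stands still between calls to the robot, and variables do not carry over. Pictures are saved under pics/ and viewed, at most 10 in all, crops included, and the job is handed in when it is done.

```bash
mkdir -p pics; cat > h.py <<'E'
from rig import ctrl
import numpy as np, cv2
def cam(n): 
    c=ctrl.read_camera(n); return c
def pts(c):
    K=np.array(c["camera_matrix"]);R=np.array(c["R"]);t=np.array(c["t"]).ravel();d=c["depth"]
    v,u=np.mgrid[:480,:640]
    P=np.stack([(u-K[0,2])/K[0,0]*d,(v-K[1,2])/K[1,1]*d,d],-1)
    return (P-t)@R
E
python3 - <<'E'
from h import *
for n in("scene","top"):
    c=cam(n); cv2.imwrite(f"pics/{n}0.png",c["frame"]); np.savez(f"{n}0.npz",**c)
    print(n,-np.array(c["R"]).T@np.array(c["t"]).ravel())
s=ctrl.read_state();print(s["tcp_pos"],s["orientation"],s["gripper_width"],s["time_s"])
E
```

```text
scene [0.98516093 0.82437703 1.04829758]
top [0.31521874 0.04999975 1.598114  ]
[0.28326412 0.55646564 0.24154881] [-1.79902676e+02  5.53657637e-03  1.53027051e+02] 0.08527634796758811 0.1
```

View pics/scene0.png

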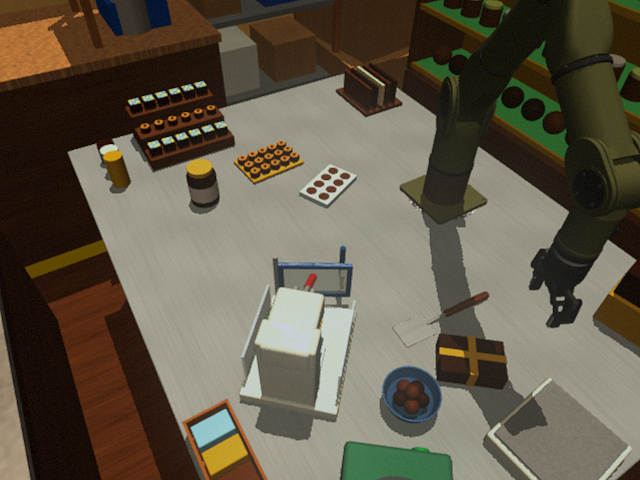

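View pics/top0.png

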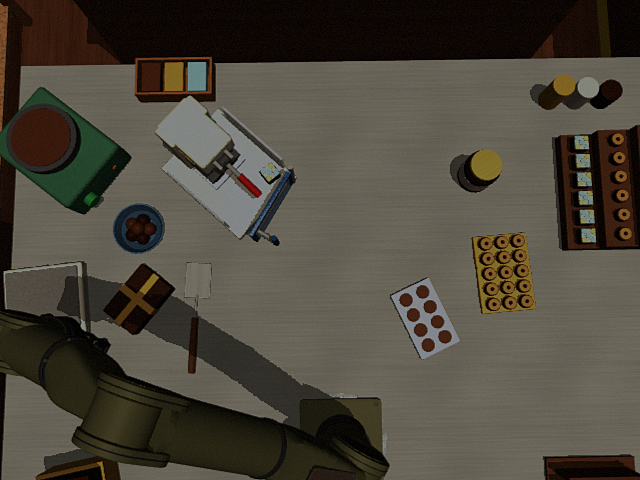

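The top view shows the press near (225,170), its front facing lower right. The blue door's hinge is near (292,172), the handle knob near (270,238), and the red lever near (245,183). Next I'll measure these.

```bash
python3 - <<'E'
from h import *
for n,roi in(("top",(90,260,150,310)),("scene",(230,420,230,370))):
    c=dict(np.load(f"{n}0.npz"));P=pts(c);f=c["frame"].astype(int);B,G,R=f[...,0],f[...,1],f[...,2]
    m0=np.zeros((480,640),bool);m0[roi[0]:roi[1],roi[2]:roi[3]]=1
    print(n,np.array(c["camera_matrix"]).ravel()[[0,2,5]])
    for nm,m in(("blue",(B>R+35)&(B>G+15)),("red",(R>110)&(R>2*G)&(R>2*B))):
        m=m&m0&(c["depth"]>0); q=P[m]; v,u=np.nonzero(m)
        print(nm,len(q))
        if nm=="blue":
            hi=q[q[:,2]>.13]
            l=cv2.fitLine(hi[:,:2].astype(np.float32),cv2.DIST_HUBER,0,.01,.01).ravel();d=l[:2];s=(hi[:,:2]-l[2:])@d
            off=(hi[:,:2]-l[2:])@np.array([-d[1],d[0]])
            print("line",l,"s",s.min(),s.max(),"z",hi[:,2].max(),"yaw",np.degrees(np.arctan2(d[1],d[0])))
            for a,b,w in sorted(zip(s,off,hi[:,2]))[::max(1,len(s)//25)]:print(np.round([a,b,w],3),end=" ")
            far=hi[np.abs(off)>.025];print("\nhandle top",len(far),np.median(far,0), far.min(0),far.max(0))
        elif len(q):
            l=cv2.fitLine(q.astype(np.float32),cv2.DIST_HUBER,0,.01,.01).ravel();print(q.mean(0),l[:3],q.min(0),q.max(0))
    if n=="top":
        w=(f.min(2)>120)&m0&(P[...,2]>.02)&(P[...,2]<.04);q=P[w][:,:2].astype(np.float32)
        print("base",w.sum(),cv2.minAreaRect(q))
        w=m0&(P[...,2]>.22)&(P[...,2]<.3);print("head",w.sum(),cv2.minAreaRect(P[w][:,:2].astype(np.float32)),np.median(P[w],0))
    x=f[roi[0]:roi[1],roi[2]:roi[3]].astype(np.uint8);cv2.imwrite(f"pics/c_{n}.png",cv2.resize(x,None,fx=3,fy=3))
a=cv2.imread("pics/c_top.png");cv2.imwrite("pics/c_top.png",a)
E
```

```text
top [613.38319891 322.26992985 233.65845013]
blue 370
line [ 0.8559273  -0.51709616  0.5879964   0.15769583] s -0.09786327820733122 0.07842665536886124 z 0.16805782852582743 yaw -31.137667
[-0.098  0.003  0.153] [-0.091  0.001  0.151] [-0.083 -0.053  0.159] [-0.079 -0.05   0.159] [-0.075 -0.049  0.165] [-0.068  0.003  0.157] [-0.058 -0.005  0.159] [-0.049  0.004  0.153] [-0.041  0.002  0.163] [-0.033  0.005  0.155] [-0.026 -0.002  0.158] [-0.02  -0.004  0.157] [-0.012  0.004  0.152] [-0.007  0.001  0.161] [0.001 0.001 0.153] [0.006 0.001 0.152] [ 0.013 -0.001  0.156] [0.02  0.    0.159] [0.025 0.001 0.156] [0.032 0.005 0.151] [0.04  0.001 0.155] [ 0.045 -0.004  0.157] [ 0.051 -0.001  0.158] [0.058 0.003 0.158] [ 0.064 -0.001  0.152] [ 0.069 -0.001  0.153] [0.075 0.002 0.157] 
handle top 18 [0.49433772 0.15417925 0.16147563] [0.48939339 0.14821318 0.15622367] [0.49827893 0.15777043 0.16805783]
red 106
[0.6418203  0.22310017 0.16479245] [ 0.80857813  0.4949237  -0.31820124] [0.59693611 0.18527721 0.05724205] [0.89440215 0.44333668 0.1920147 ]
base 4197 ((0.6853824853897095, 0.280935347
[... 575 characters left out ...]
0.038 -0.001  0.153] [-0.03   0.004  0.155] [-0.021 -0.003  0.157] [-0.014 -0.005  0.156] [-0.009  0.006  0.157] [-0.002 -0.003  0.158] [0.006 0.003 0.154] [0.013 0.001 0.152] [0.02  0.002 0.156] [ 0.025 -0.003  0.154] [ 0.032 -0.002  0.156] [ 0.039 -0.001  0.157] [0.046 0.003 0.153] [ 0.051 -0.008  0.152] [ 0.058 -0.004  0.157] [0.065 0.002 0.153] [0.073 0.003 0.157] [ 0.077 -0.003  0.158] [0.085 0.001 0.152] [ 0.092 -0.002  0.155] 
handle top 12 [0.49677001 0.15455724 0.15958817] [0.49259929 0.1490292  0.15597755] [0.50093558 0.16027646 0.16209057]
red 80
[0.62364251 0.21385771 0.17644082] [0.5993668 0.6548467 0.4603643] [0.60110058 0.1872985  0.15898295] [0.64579124 0.23756007 0.18926104]
```

View pics/c_top.png

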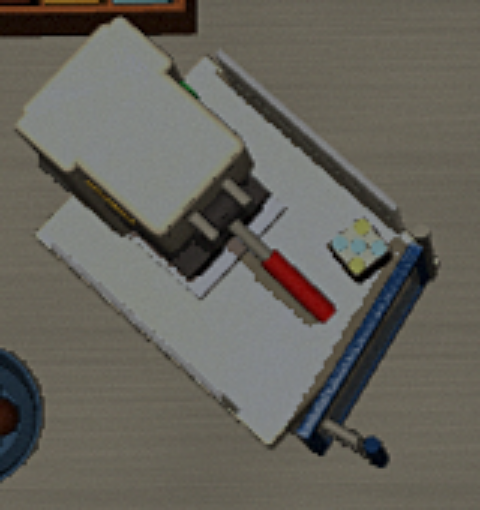

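Press yaw is about 47.5° and the door is about 12° ajar. The handle is at (0.4955, 0.1545) and the hinge at about (0.658, 0.119). I'll set out toward the handle now.

```bash
python3 -m pendant '[[0,0,0,-0.037,-0.026,0,35],[0,0,0,-0.037,-0.026,0,35],[0,0,0,-0.037,-0.026,0,35],[0,0,0,-0.037,-0.026,0,35],[0,0,0,-0.037,-0.026,0,35]]'
python3 -m pendant '[[0,0,0,-0.037,-0.026,0,35],[0,0,0,-0.037,-0.026,0,35],[0,0,0,-0.037,-0.026,0,35],[0,0,0,-0.037,-0.026,0,35],[0,0,0,-0.037,-0.026,0,35]]'
python3 -c "
from rig import ctrl
s=ctrl.read_state();print([(k,s[k]) for k in('qpos','tcp_pos','orientation','gripper_width','contact_force')])"
```

```text
time_s: 0.6
tcp_pos: [0.3899, 0.3554, 0.2421]
orientation: [-180.0, -0.0, 153.0]
contact_force: [1.2, -0.5, -0.4]
gripper_width: 0.0298
finger_force: 0.0
time_s: 1.1
tcp_pos: [0.4957, 0.1557, 0.2421]
orientation: [-180.0, -0.0, 153.0]
contact_force: [0.9, 0.8, 0.1]
gripper_width: 0.03
finger_force: 0.0
[('qpos', array([-13.37402881,  31.91819821, -14.4438274 , 107.66011914,
        11.39519968,  41.83832993,  28.78458563])), ('tcp_pos', array([0.49572255, 0.15565004, 0.24208207])), ('orientation', array([-1.79978995e+02, -2.23554858e-02,  1.53034749e+02])), ('gripper_width', 0.030038063818820588), ('contact_force', array([0.90817978, 0.83991563, 0.06806717]))]
```

```bash
python3 -m pendant '[[0,0,4,0,0,0.03,35],[0,0,0,0,0,0.03,35],[0,0,0,0,0,0.01,35],[0,0,0,0,0,0.0,35]]'
python3 -c "
from h import *
c=cam('scene');cv2.imwrite('pics/s2.png',cv2.resize(c['frame'][200:400,230:430],None,fx=3,fy=3))"
```

```text
time_s: 1.5
tcp_pos: [0.4942, 0.1574, 0.1711]
orientation: [-179.8, -0.1, 149.1]
contact_force: [0.5, 0.2, 0.3]
gripper_width: 0.0298
finger_force: 0.0
```

View pics/s2.png

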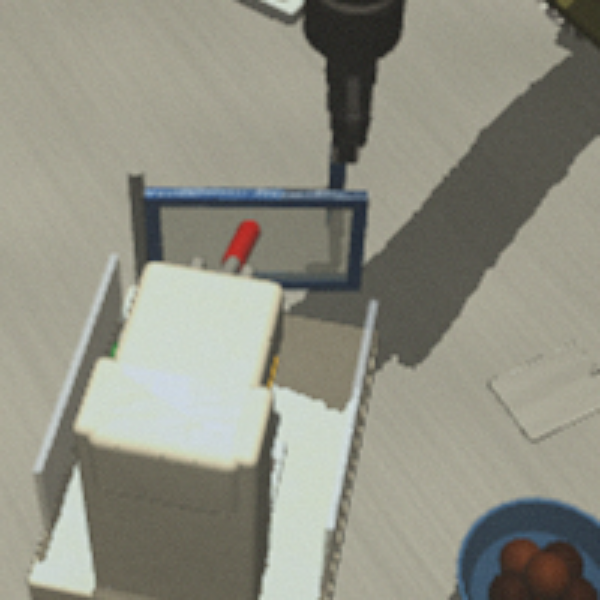

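The fingers stand over the blue bar, with the near finger at (345,150) and the bar at (338,165). It's well placed apart from about 3 mm. I'll correct that and descend.

```bash
python3 -m pendant '[[0,0,0,-0.003,-0.002,0,35],[0,0,0,0,0,0.014,35],[0,0,0,0,0,0.012,35],[0,0,0,0,0,0.008,35],[0,0,0,0,0,0,35]]'
python3 - <<'E'
import numpy as np
from scipy.spatial.transform import Rotation as Ro
# rows: rotate world +8/row about hinge; chord in tool axes
H=np.array([.658,.1186])
from rig import ctrl
s=ctrl.read_state();p=np.array(s["tcp_pos"][:2]);psi=np.radians(s["orientation"][2])
for st in(7,8):
    a=np.radians(st);M=np.array([[np.cos(a),-np.sin(a)],[np.sin(a),np.cos(a)]])
    d=M@(p-H)+H-p; x=np.array([np.cos(psi),np.sin(psi)]);y=np.array([np.sin(psi),-np.cos(psi)])
    print(st,d@x,d@y, s["contact_force"])
E
```

```text
time_s: 2.05
tcp_pos: [0.4963, 0.1541, 0.1376]
orientation: [-179.9, -0.1, 149.0]
contact_force: [0.7, -0.5, -0.2]
gripper_width: 0.0298
finger_force: 0.0
7 -0.007592796510906336 -0.018730622233265284 [ 0.72348993 -0.50030421 -0.19286652]
8 -0.008862267350529442 -0.02132582427819029 [ 0.72348993 -0.50030421 -0.19286652]
```

```bash
python3 -m pendant '[[0,0,-5,-0.0052,-0.0135,0,35],[0,0,-5,-0.0052,-0.0135,0,35],[0,0,-5,-0.0052,-0.0135,0,35],[0,0,0,0,0,0,35]]'
cat > chk.py <<'E'
from rig import ctrl
import numpy as np
s=ctrl.read_state();p=np.array(s["tcp_pos"]);psi=np.radians(s["orientation"][2]);H=np.array([.658,.1186])
r=p[:2]-H;x=np.array([np.cos(psi),np.sin(psi)]);y=np.array([np.sin(psi),-np.cos(psi)])
print("hinge frame along,out",r@x,-r@y,"tool yaw",np.degrees(psi),"handle az",np.degrees(np.arctan2(r[1],r[0]))%360,s["contact_force"],s["qpos"][6])
E
python3 chk.py
```

```text
time_s: 2.45
tcp_pos: [0.4932, 0.1088, 0.1386]
orientation: [-179.9, 0.0, 163.9]
contact_force: [0.4, 0.4, 0.1]
gripper_width: 0.0298
finger_force: 0.0
hinge frame along,out 0.15555879610626594 0.055263867395207215 tool yaw 163.8594456172683 handle az 183.4175526825817 [0.40283749 0.43721068 0.13040517] 35.090038181930915
```

```bash
python3 -m pendant '[[0,0,-5,-0.0052,-0.0135,0,35],[0,0,-5,-0.0052,-0.0135,0,35],[0,0,-5,-0.0052,-0.0135,0,35],[0,0,-5,-0.0052,-0.0135,0,35],[0,0,-5,-0.0052,-0.0135,0,35]]';python3 chk.py
python3 -c "
from h import *
c=cam('scene');cv2.imwrite('pics/s3.png',cv2.resize(c['frame'][180:400,230:430],None,fx=2.5,fy=2.5))"
```

```text
time_s: 2.95
tcp_pos: [0.512, 0.0427, 0.1386]
orientation: [179.9, 0.0, -170.8]
contact_force: [-0.5, 1.2, -0.9]
gripper_width: 0.03
finger_force: 0.6
hinge frame along,out 0.15622495116182644 0.051684349569417795 tool yaw -170.82958428322138 handle az 207.47632876849158 [-0.51225052  1.15921641 -0.87449631] 58.909720675364106
```

View pics/s3.png

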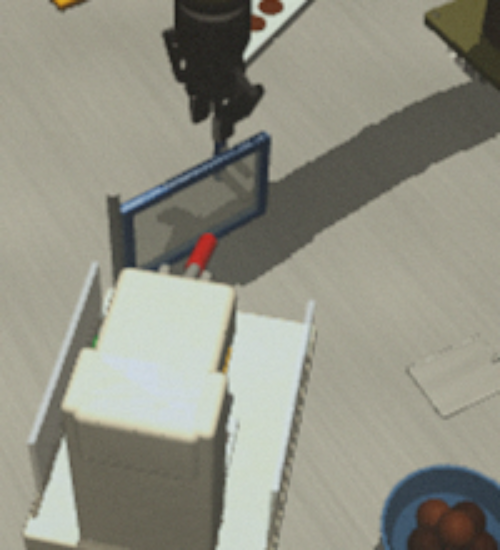

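The door is swinging along with the finger: its frame runs from the hinge at (115,205) to the free edge at (265,140). I'll continue the arc.

```bash
python3 -m pendant '[[0,0,-5,-0.0052,-0.0135,0,35],[0,0,-5,-0.0052,-0.0135,0,35],[0,0,-5,-0.0052,-0.0135,0,35],[0,0,-5,-0.0052,-0.0135,0,35],[0,0,-5,-0.0052,-0.0135,0,35]]';python3 chk.py
python3 -m pendant '[[0,0,-5,-0.0052,-0.0135,0,35],[0,0,-5,-0.0052,-0.0135,0,35],[0,0,-3,-0.0032,-0.008,0,35],[0,0,0,0,0,0,35]]';python3 chk.py
```

```text
time_s: 3.5
tcp_pos: [0.5581, -0.0122, 0.1385]
orientation: [179.9, -0.0, -145.9]
contact_force: [-0.9, 1.7, -1.3]
gripper_width: 0.03
finger_force: 0.6
hinge frame along,out 0.15602603385628494 0.05233430893269906 tool yaw -145.9194133582085 handle az 232.62308819737325 [-0.89452048  1.732379   -1.27198034] 85.64656963569756
time_s: 3.9
tcp_pos: [0.5914, -0.0318, 0.1383]
orientation: [-180.0, 0.1, -133.2]
contact_force: [0.1, -0.2, 0.0]
gripper_width: 0.0298
finger_force: 0.0
hinge frame along,out 0.15523689847858782 0.054358068404259996 tool yaw -133.18396697153239 handle az 246.11434962539016 [ 0.12494499 -0.18577554  0.02128238] 99.9037920077617
```

```bash
python3 -m pendant '[[0,0,0,0,0,-0.02,35],[0,0,0,0,0,-0.04,35],[0,0,0,0,0,-0.05,70],[0,0,0,0.0,0,-0.03,70],[0,0,0,0,0,0,70]]'
cat > m.py <<'E'
from h import *
import sys
O=np.array([.685,.281]);a=np.radians(47.5);X=np.array([np.cos(a),np.sin(a)]);Y=np.array([-X[1],X[0]])
for n,roi in(("top",(100,300,190,360)),("scene",(170,420,230,370))):
    c=cam(n);P=pts(c);f=c["frame"].astype(int);B,G,R=f[...,0],f[...,1],f[...,2]
    m0=np.zeros((480,640),bool);m0[roi[0]:roi[1],roi[2]:roi[3]]=1;m0&=c["depth"]>0
    q=P[m0&(R>90)&(R>2*G)&(R>2*B)&(P[...,2]>.1)]
    if len(q):
        l=(q[:,:2]-O)@X;w=(q[:,:2]-O)@Y
        print(n,"red press x",l.min(),l.max(),"y med",np.median(w),"z",q[:,2].min(),q[:,2].max(),len(q),"slope",np.degrees(np.arctan(np.polyfit(l,q[:,2],1)[0])))
    q=P[m0&(B>R+35)&(B>G+15)&(P[...,2]>.135)&(P[...,2]<.175)]
    if len(q)>10:
        d=cv2.fitLine(q[:,:2].astype(np.float32),cv2.DIST_HUBER,0,.01,.01).ravel();an=np.degrees(np.arctan2(d[1],d[0]))
        print(n,"door angle deg",(an-137.5)%180,len(q))
    cv2.imwrite(f"pics/{n}_{sys.argv[1]}.png",c["frame"])
s=ctrl.read_state();p=np.array(s["tcp_pos"]);r=p[:2]-O
print("tcp press frame",r@X,r@Y,p[2],s["orientation"],s["contact_force"])
E
python3 m.py 4
```

```text
time_s: 4.4
tcp_pos: [0.5926, -0.0296, 0.2833]
orientation: [-179.7, 0.4, -133.1]
contact_force: [0.3, 0.8, -0.0]
gripper_width: 0.0597
finger_force: 0.0
top red press x -0.1272600395355625 -0.06690553766566605 y med 0.00032416643226375883 z 0.15334040587844527 0.1934081211037247 175 slope 27.827389392967124
top door angle deg 106.48961 53
scene red press x -0.12254735353937053 -0.06357899564959008 y med 0.0008647483023182945 z 0.16004696434965152 0.1906522907542487 81 slope 26.507271660968865
scene door angle deg 88.876205 79
tcp press frame -0.2943984113360894 -0.14093991371229123 0.27869097140221755 [-1.79958531e+02  2.09195121e-02 -1.33045847e+02] [-0.02647673 -0.63182102 -0.88844962]
```

The door stands about 89° open, and the lever grip centre is at press x ≈ -0.096, y ≈ 0, z ≈ 0.163. I'll move above it.

```bash
python3 -m pendant '[[0,0,0,-0.0396,0.0283,0,70],[0,0,0,-0.0396,0.0283,0,70],[0,0,0,-0.0396,0.0283,0,70],[0,0,0,-0.0396,0.0283,0,70],[0,0,0,-0.0396,0.0283,0,70]]'
python3 -m pendant '[[0,0,0,0,0,0.03,70],[0,0,0,0,0,0.03,70],[0,0,0,0,0,0,70]]'
python3 m.py 5
```

```text
time_s: 5.0
tcp_pos: [0.6206, 0.2108, 0.276]
orientation: [179.9, -0.2, -133.0]
contact_force: [0.9, -0.2, -0.5]
gripper_width: 0.0599
finger_force: 0.0
time_s: 5.3
tcp_pos: [0.618, 0.2075, 0.212]
orientation: [179.8, -0.7, -132.9]
contact_force: [-1.1, -0.6, -0.1]
gripper_width: 0.0598
finger_force: 0.0
top door angle deg 154.58047 16
scene red press x -0.11801103264253432 -0.063579286548904 y med -0.0012090713796815355 z 0.16559744967384699 0.1911068700618007 18 slope 22.667022070187663
scene door angle deg 106.09064 70
tcp press frame -0.09650392327470339 -0.0015229166486300585 0.21709581804083355 [ 1.79930376e+02 -1.65974307e-01 -1.33003411e+02] [-0.50000146 -0.33771038  0.71186915]
```

```bash
python3 -c "
import cv2,numpy as np
a=cv2.imread('pics/scene_5.png')[150:390,220:420];b=cv2.imread('pics/top_5.png')[90:290,190:350]
cv2.imwrite('pics/v5.png',np.hstack([cv2.resize(a,(400,480)),cv2.resize(b,(384,480))]))"
```

```text
(no output)
```

View pics/v5.png

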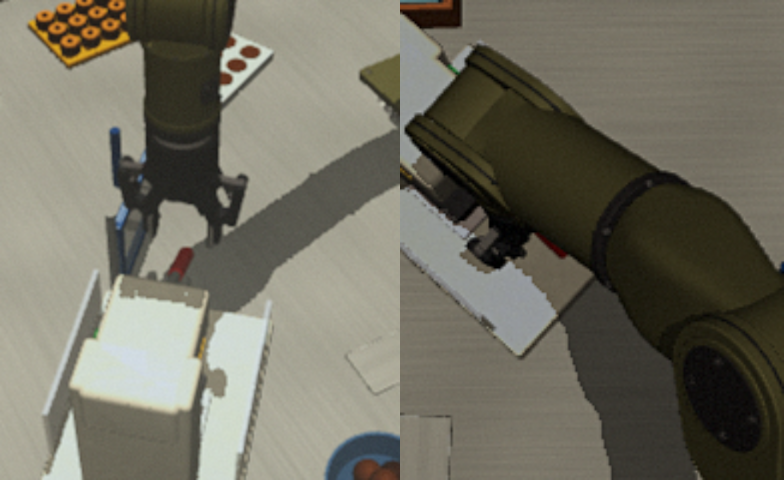

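The two fingers, at (150,220) and (215,235), straddle the red grip at (180,260). The door is still open with its handle at (115,135). I'll descend and grip.

```bash
python3 -m pendant '[[0,0,0,0,0,0.025,70],[0,0,0,0,0.001,0.025,70],[0,0,0,0,0,0.011,50],[0,0,0,0,0,0,0],[0,0,0,0,0,0,0]]'
python3 -m pendant '[[0,0,0,0,0,0,0],[0,0,0,0,0,0,0]]'; python3 -c "
from rig import ctrl
print(ctrl.read_state()['contact_force'],ctrl.read_state()['tcp_pos'])
import numpy as np
# arc, tool x = outward, tool z = down
a=np.radians(np.arange(-30,37,6));print(np.round(np.c_[np.diff(.085*np.cos(a)),-np.diff(.085*np.sin(a))],4))"
```

```text
time_s: 5.9
tcp_pos: [0.622, 0.21, 0.1587]
orientation: [-179.9, 0.1, -133.0]
contact_force: [2.7, -4.1, 0.9]
gripper_width: 0.0169
finger_force: 37.6
time_s: 6.1
tcp_pos: [0.6221, 0.2099, 0.1587]
orientation: [-179.9, 0.1, -133.0]
contact_force: [0.7, -1.4, 1.9]
gripper_width: 0.0165
finger_force: 58.8
[ 0.69188599 -1.35610347  1.86453846] [0.62205372 0.209941   0.15874775]
[[ 0.004  -0.0079]
 [ 0.0032 -0.0083]
 [ 0.0023 -0.0086]
 [ 0.0014 -0.0088]
 [ 0.0005 -0.0089]
 [-0.0005 -0.0089]
 [-0.0014 -0.0088]
 [-0.0023 -0.0086]
 [-0.0032 -0.0083]
 [-0.004  -0.0079]
 [-0.0048 -0.0075]]
```

```bash
python3 -m pendant '[[0,0,0,0.004,0,-0.008,0],[0,0,0,0.003,0,-0.008,0],[0,0,0,0.0025,0,-0.0085,0],[0,0,0,0,0,0,0]]'; python3 -m pendant '[[0,0,0,0.0015,0,-0.009,0],[0,0,0,0.0005,0,-0.009,0],[0,0,0,0,0,0,0]]'
```

```text
time_s: 6.5
tcp_pos: [0.6161, 0.2035, 0.1832]
orientation: [-179.9, 0.2, -133.0]
contact_force: [4.0, 1.0, -2.0]
gripper_width: 0.0157
finger_force: 59.3
time_s: 6.8
tcp_pos: [0.6145, 0.2018, 0.2006]
orientation: [-179.9, 0.2, -133.0]
contact_force: [5.6, 0.9, -2.9]
gripper_width: 0.0159
finger_force: 59.2
```

```bash
python3 -m pendant '[[0,0,0,-0.0005,0,-0.009,0],[0,0,0,-0.0015,0,-0.009,0],[0,0,0,-0.0025,0,-0.0085,0],[0,0,0,0,0,0,0]]'; python3 -m pendant '[[0,0,0,-0.003,0,-0.008,0],[0,0,0,-0.004,0,-0.008,0],[0,0,0,0,0,0,0]]'
```

```text
time_s: 7.2
tcp_pos: [0.6174, 0.205, 0.2266]
orientation: [-179.9, 0.1, -133.0]
contact_force: [5.3, 1.8, -4.4]
gripper_width: 0.0159
finger_force: 59.2
time_s: 7.5
tcp_pos: [0.6217, 0.2097, 0.2418]
orientation: [-180.0, 0.0, -133.0]
contact_force: [4.9, 1.5, -5.6]
gripper_width: 0.0158
finger_force: 59.3
```

Grasp z is about 0.250. I'll nudge up to the stop while watching the force.

```bash
python3 -m pendant '[[0,0,0,-0.0015,0,-0.003,0],[0,0,0,0,0,0,0]]'; python3 -m pendant '[[0,0,0,-0.0015,0,-0.003,0],[0,0,0,0,0,0,0]]'; python3 m.py 6
```

```text
time_s: 7.7
tcp_pos: [0.6226, 0.2106, 0.2441]
orientation: [-180.0, 0.0, -132.9]
contact_force: [6.4, 2.8, -9.3]
gripper_width: 0.0157
finger_force: 58.9
time_s: 7.9
tcp_pos: [0.6243, 0.2124, 0.2471]
orientation: [-180.0, 0.1, -133.0]
contact_force: [7.0, 3.2, -10.5]
gripper_width: 0.0157
finger_force: 58.9
top door angle deg 116.771454 20
scene red press x -0.12080722954076477 -0.06275607793149582 y med -0.0024711833132535404 z 0.23251869440625572 0.26775453580181374 148 slope -27.718895365476396
scene door angle deg 107.18775 106
tcp press frame -0.09155773761311468 -0.0015810264940745791 0.24714676910414182 [ 1.79998980e+02  1.44656631e-01 -1.33047739e+02] [  7.98555606   3.87929838 -10.91445512]
```

```bash
python3 -m pendant '[[0,0,0,-0.0015,0,-0.003,0],[0,0,0,0,0,0,0]]'; python3 -m pendant '[[0,0,0,-0.001,0,-0.003,0],[0,0,0,0,0,0,0]]'; python3 -m pendant '[[0,0,0,0,0,0,70],[0,0,0,0,0,0,70],[0,0,0,0,0,0,70],[0,0,0,0,0,0,70]]'
```

```text
time_s: 8.2
tcp_pos: [0.626, 0.2144, 0.2503]
orientation: [-180.0, 0.3, -133.0]
contact_force: [9.9, 5.0, -11.9]
gripper_width: 0.0153
finger_force: 59.2
time_s: 8.4
tcp_pos: [0.6277, 0.2162, 0.2532]
orientation: [180.0, 0.5, -133.0]
contact_force: [13.5, 7.3, -13.7]
gripper_width: 0.0152
finger_force: 59.1
time_s: 8.8
tcp_pos: [0.6244, 0.2139, 0.2547]
orientation: [180.0, -0.0, -133.0]
contact_force: [0.7, 0.0, 0.5]
gripper_width: 0.0602
finger_force: 0.0
```

Force built up against the stop, so I'm releasing. I'll rise, back away forward, and check.

```bash
python3 -m pendant '[[0,0,0,0,0,-0.02,70],[0,0,0,0,0,-0.03,70],[0,0,0,0,0,-0.04,70],[0,0,0,0.0,0,-0.02,70],[0,0,0,0.03,0.03,0,70]]'
python3 -m pendant '[[0,0,0,0.035,0.035,0,70],[0,0,0,0.035,0.035,0,70],[0,0,0,0.035,0.035,0,70],[0,0,0,0.035,0.035,0,70],[0,0,0,0.0,0,0,70]]'
python3 m.py 7;python3 -c "
import cv2,numpy as np
a=cv2.imread('pics/scene_7.png')[150:390,220:420];b=cv2.imread('pics/top_7.png')[90:290,190:350]
cv2.imwrite('pics/v7.png',np.hstack([cv2.resize(a,(400,480)),cv2.resize(b,(384,480))]))"
```

```text
time_s: 9.3
tcp_pos: [0.5876, 0.2131, 0.3676]
orientation: [-179.8, 0.6, -133.3]
contact_force: [-1.2, 0.8, -0.0]
gripper_width: 0.0598
finger_force: 0.0
time_s: 9.8
tcp_pos: [0.3767, 0.2039, 0.364]
orientation: [-179.9, -0.4, -132.5]
contact_force: [0.8, -0.3, -0.2]
gripper_width: 0.0595
finger_force: 0.0
top red press x -0.12299722646462898 -0.058485509714018544 y med -1.769564082036441e-05 z 0.235481416184129 0.2793000886241296 121 slope -29.56611920987999
top door angle deg 87.4675 215
scene red press x -0.11694927791118982 -0.05877710933751884 y med -0.0008102974911601327 z 0.23622614258686156 0.2759799626074586 217 slope -31.15563140178337
scene door angle deg 87.85362 231
tcp press frame -0.2594130215191671 0.17080358902483572 0.36492023210962754 [-1.79885980e+02  2.67122667e-02 -1.32883329e+02] [0.59379342 0.06553273 0.81608811]
```

View pics/v7.png

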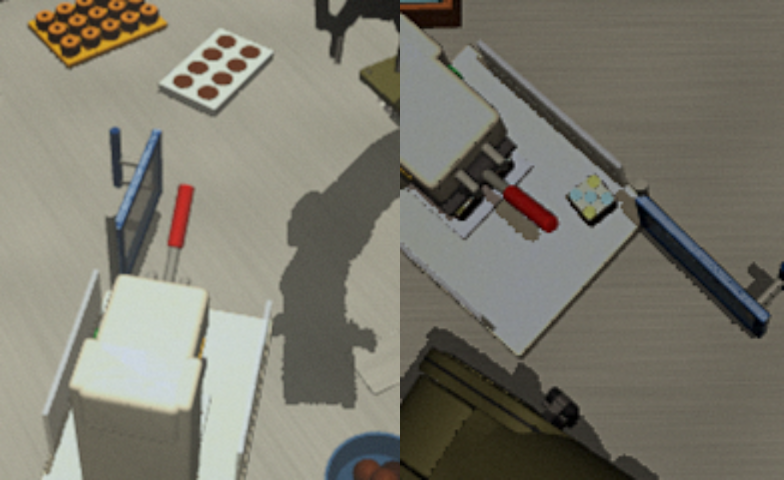

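The door is open about 88°, with its frame from (120,230) to (155,135). The red lever slopes up about 31° at (180,215), the praline at (592,198) is undisturbed, and the arm is clear.

```bash
python3 -m pendant '[[0,0,0,0,0,0,70],[0,0,0,0,0,0,70]]' | head -1; python3 -c "
from rig import ctrl
print(ctrl.hand_in())"
```

```text
time_s: 10.1
the job is handed in; nothing more can be done
None
```

The job is handed in at about 10 s: the guard door stands about 88° open, the lift lever is raised about 31° (essentially at its upper stop), and the arm is clear with none of the things in view seen to have moved; hand-in returned no verdict.

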